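# Release the red-capped vial from the lever-operated feeder

### The arm

A 6-joint arm with a two-finger parallel gripper is mounted at the origin on a cart in front of the work surface, level with it; the furniture and walls round the work are solid. World frame = base frame: x ahead of the robot, y to its left, z up, the work surface at z = 0. Lengths are in m, angles in rad, forces in N, time in s.
With the tool pointing down it reaches from about 0.275 to 0.825 m from the base axis. Payload 4.9 kg.
Tool frame: the origin (TCP) lies midway between the tips of the shut fingers; the grasp point (between the pads) lies 19 mm behind it (bot.grip_depth is the distance from the TCP to the grasp point, in m); y points along the fingers, x is the direction in which the jaws open and shut, and the axes are right-handed (so a half turn about y gives the same grasp; the last joint's range is limited). The gripper opens to 85 mm and grips with 20 to 120 N. Pads are 22 mm wide; open, the fingers measure 114 mm over their backs; the gripper's body (76 mm by 85 mm) begins 54 mm behind the grasp point. The pads swing forward as they close: fully open they stand 13 mm farther back than shut.
Start: joints at [-0.134, 0.326, -0.193, 1.052, 0, 1.437], TCP at [0.55, 0, 0.231] pointing down, gripper open.
Joint ranges: [-2.65, 2.65], [-0.97, 1.79], [-1.3, 1.35], [-1.93, 2.1], [-1.47, 1.37], [-3.14, 3.14]. Speed limits (rad/s): [2.57, 2.57, 3.14, 3.14, 3.14, 3.14].

### API

Orientations are given as a unit quaternion [w, x, y, z].
In Python, from cell import bot gives the robot as it stands. Calls block until the motion is done:
- bot.move_pose(position, orientation): joint-space move of the TCP to a pose.
- bot.move_linear(position, speed=0.15, rotation=None, until_force=None): straight line of the TCP; rotation=None keeps the orientation; speed is the mean speed in m/s. With until_force (N) it stops when the force on the tool has changed by that much, and returns True; else False.
- bot.goto_joints(angles): joint-space move.
- bot.set_gripper(opening, grasp_force=None): opening from 0.0 (shut) to 1.0 (fully open); grasp_force is the grip in N (None keeps the last); returns when the fingers have stopped.
- bot.wait(seconds).
- bot.solve_ik(position, orientation): joint angles nearest the present ones, or None.
- bot.camera(name): name is "scene" or "side" or "wrist"; returns the picture (420x560x3 uint8, red, green, blue); there is no depth.
- bot.calibration(name): a dict with "mtx" (3x3 intrinsics, pixels), "k1" (the pictures are not rectified: a ray, as slopes to the right and down, at radius r is drawn at 1 + k1 r^2 times it, then the intrinsics apply), "extrinsics" (4x4, takes a point from world to camera coordinates); the wrist camera has in their place "hand_eye" (4x4, takes a point from camera to tool coordinates, whose origin is the TCP and whose axes are the tool frame's). Camera axes: x right, y down, z forward; pixel columns grow to the right and rows downward; lengths in m; the calibration is good to about 2 mm. A picture is of the moment at which its call begins: read the wrist's pose just before it. calibration takes no time and is no camera call.
A pose or a line that the arm cannot do raises bot.PlanningError and nothing moves.
- bot.close_job(): hands the job in, once; it reports no verdict.
Trained networks look in the newest picture that a camera, given by its name, has taken for a name from the list of things; names that differ only in an ending like _2 or _b are one class to them, and where a whole thing is asked for, a point or a joint stands for the part that bears it (a point fixed in the world has none). Each returns a list of dicts, best first, with "confidence" (0 to 1); they miss things now and then, are a little off and sometimes report something else, mostly with a low value. They report only what shows in the picture. A call takes as long as a camera call.
- bot.search_frame(camera, thing): "bbox" ([left, top, width, height] in pixels, round what is visible of it).
Readings, each from a call of its own:
- bot.read_clock(): time.
- bot.read_joint_positions(): joint angles.
- bot.read_joint_vel(): joint speeds.
- bot.read_joint_efforts(): joint torques, N m.
- bot.read_position(): TCP position.
- bot.read_tool_rot(): TCP orientation.
- bot.read_ft_force(): force on the tool from outside, world axes, zero at the start.
- bot.read_moment(): the same for the moment, N m.
- bot.read_gripper_width(): opening from 0.0 (shut) to 1.0 (fully open).
Only numpy, scipy, OpenCV 4.12 (cv2) and the standard library are available. Lean on these libraries where they do the work, as an engineer would, in place of code of your own. Each camera call takes 0.05 s, during which the arm holds its last target.

### The job

One of the two lanes of the vial feeder holds the red-capped vial behind a heavy steel flap. Press down the orange pad of the lever beside that lane and keep it down until the red-capped vial has rolled out to the front stop, then let the lever come up gently, so that the flap closes without slamming, and move clear. Use only the lever, without gripping or lifting it: leave the flaps, the vials, the other lane and everything else on the bench alone.

Things in the scene. Friction and masses are not known exactly. Their poses are not given: they have to be found in the camera images.
- feeder: Fixed white vial feeder, about 365 x 240 x 126 mm. Origin on the bench surface between the lanes, +z up, -x downhill (to the robot at yaw 0), +y its left. Two lanes 56 mm wide at y = +31 mm (left) and -31 mm (right) slope down at 10 deg to a stop at x = -115 mm. Vials start behind the flaps, centre at x = +40 mm; a released vial rolls by itself in 1 s to the stop (centre x = -102 mm, z = 40 mm).
- pad_left (a point): Centre of the top face of the orange pad (36 mm along the lever x 34 mm x 8 mm) on the left lever's long end, 165 mm from the pivot; that lever lifts the left flap. At rest it stands 124 mm above the bench. Pressed fully, onto a hard rubber bumper, it sinks 68 mm and moves 7 mm toward the feeder's -x. About 4 mm are free, then 4 to 7 N lift the flap. Let up, lever and flap return by their weight.
- pad_right (a point): The same point of the right lever, which lifts the right flap. Same sizes.
- pivot_left (a point): Centre of the left lever's pivot pin, at feeder x = -75 mm, y = +90 mm, z = 75 mm. The pin lies loose in an open V cradle and must stay there.
- pivot_right (a point): The same point of the right lever, at feeder y = -90 mm.
- cradle_left (a point): Where the left pivot pin's centre belongs: in the left cradle (fixed to the feeder).
- cradle_right (a point): The same for the right cradle.
- flap_left (a joint): Left flap, a heavy grey steel frame of two arms and a thick nose bar (about 0.8 kg), hinged at its top over the left lane, with a yellow side roller that the lever's short end lifts: 0 = closed (rad), grows as its nose rises; a vial passes from about 0.32 (pad down 45 mm); pad down 60 mm gives about 0.47, fully down 0.54. It falls shut under its own weight if the lever is let go.
- flap_right (a joint): Right flap, the same over the right lane.
- red_vial_center (a point): Centre of the red-capped vial, 25 mm in diameter, 48 mm long, lying across its lane. It may start in either lane.
- black_vial_center (a point): Centre of the black-capped vial, the same size, lying in the other lane. It stays.
- red_vial: The red-capped vial; origin at the centre of its foot.
- black_vial: The black-capped vial; origin at the centre of its foot.
- lever_left: The left lever, a loose aluminium bar 16 x 10 mm, 350 g, on the outer side of the left lane; origin on its pivot, -x along the long arm to the orange pad, z up out of its top face. At rest tilted 15 deg, pad up.
- lever_right: The right lever, the same.
- blue_bottle: Small reagent bottle with a blue cap, 30 x 30 x 55 mm, standing between the two long lever arms; origin under its centre. Bystander.
- tape_roll: Roll of brown tape, 93 x 91 x 48 mm, origin under its centre. Bystander.
- white_jar: Jar with a white cap, 48 x 48 x 62 mm, origin under its centre. Bystander.
- white_funnel: White plastic funnel standing on its rim, 68 x 68 x 63 mm, origin under its centre. Bystander.
- black_stopper: Black rubber stopper, 23 x 23 x 22 mm, origin under its centre. Bystander.

How it is judged:
By the outcome, as a careful person would: the job done as asked, in the order asked, and still so for the second after the job is handed in, with the robot touching nothing.
It also fails if it takes over 35 s, if anything falls off the work surface, if the arm or the gripper's body presses on something with over 40 N, if the wrist force passes 120 N, or if a joint passes its speed limit or range.

## Working session

There is one attempt and no reset: what is moved stays moved. The work goes in short steps, each a Python script; the robot and the scene stay as the last script left them, time stands still between calls to the robot, and variables do not carry over. Pictures are saved under pics/ and viewed, and the job is handed in when it is done.

```bash
ls; mkdir -p pics; python3 - <<'E'
from cell import bot
import cv2
for n in ["scene","side","wrist"]:
    im=bot.camera(n); cv2.imwrite(f"pics/{n}0.png",im[:,:,::-1])
    c=bot.calibration(n); print(n,{k:(v.round(3).tolist() if hasattr(v,'round') and not isinstance(v,float) else v) for k,v in c.items()})
    for t in ["red_vial","black_vial","pad_left","pad_right","feeder","lever_left","lever_right"]:
        print(t,[(r["bbox"],round(r["confidence"],2)) for r in bot.search_frame(n,t)[:2]])
print(bot.read_clock(),bot.read_position(),bot.read_tool_rot(),bot.read_joint_positions())
E
```

```text
pics
scene {'mtx': [[380.507, 0.0, 277.936], [0.0, 380.507, 211.378], [0.0, 0.0, 1.0]], 'k1': 0.022830100315021293, 'extrinsics': [[0.804, -0.594, -0.017, -0.34], [-0.305, -0.388, -0.87, 0.334], [0.51, 0.704, -0.494, 0.549], [0.0, 0.0, 0.0, 1.0]]}
red_vial [([340.8, 213.7, 3.6, 7.3], 0.44)]
black_vial []
pad_left [([208.7, 198.0, 100.9, 10.7], 0.63)]
pad_right [([240.1, 230.3, 113.5, 17.4], 0.94), ([211.4, 178.2, 166.6, 110.9], 0.42)]
feeder [([302.9, 183.4, 38.0, 30.5], 0.72), ([210.9, 178.9, 164.2, 113.3], 0.61)]
lever_left [([212.8, 196.4, 96.0, 11.8], 0.88)]
lever_right [([238.2, 230.6, 115.5, 12.7], 0.74)]
side {'mtx': [[405.399, 0.0, 281.383], [0.0, 405.399, 208.984], [0.0, 0.0, 1.0]], 'k1': 0.031022975865500204, 'extrinsics': [[-0.971, -0.238, -0.001, 0.588], [-0.135, 0.555, -0.821, 0.074], [0.196, -0.797, -0.571, 1.169], [0.0, 0.0, 0.0, 1.0]]}
red_vial [([229.6, 207.8, 9.1, 5.6], 0.38), ([223.1, 185.2, 33.7, 30.3], 0.36)]
black_vial [([220.7, 216.8, 5.0, 9.2], 0.55), ([209.4, 196.6, 32.1, 43.8], 0.39)]
pad_left [([212.7, 234.5, 106.0, 13.9], 0.56), ([252.4, 196.3, 90.1, 13.8]
[... 283 characters left out ...]
, 85.9, 8.3], 0.65)]
wrist {'mtx': [[377.528, 0.0, 282.607], [0.0, 377.528, 204.613], [0.0, 0.0, 1.0]], 'k1': -0.04167530376369118, 'hand_eye': [[1.0, -0.0, -0.001, 0.001], [0.001, -0.273, 0.962, -0.142], [-0.001, -0.962, -0.273, 0.07], [0.0, 0.0, 0.0, 1.0]]}
red_vial [([476.1, 7.4, 40.1, 47.9], 0.85)]
black_vial []
pad_left []
pad_right [([57.9, 0.0, 396.4, 107.6], 0.75)]
feeder [([118.8, 0.0, 441.2, 139.4], 0.82)]
lever_left []
lever_right [([61.9, 0.0, 397.2, 107.1], 0.68)]
1.2 [ 5.49995100e-01 -1.50281337e-06  2.31246341e-01] [ 7.07107422e-01 -7.07106139e-01  4.10651493e-05  1.19574625e-05] [-1.34220171e-01  3.26237878e-01 -1.92636412e-01  1.05199659e+00
 -8.23398464e-06  1.43661732e+00]
```

View pics/scene0.png

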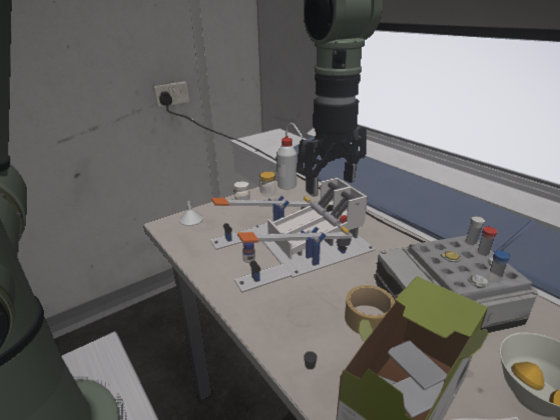

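View pics/side0.png

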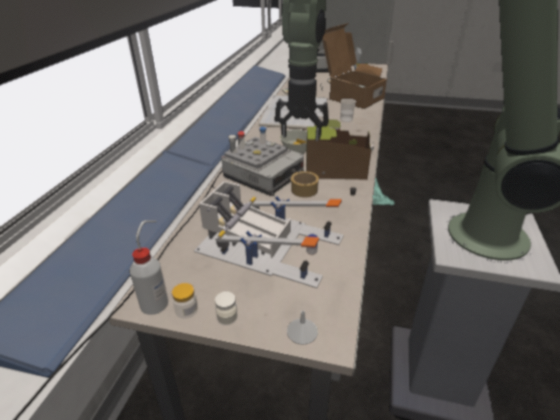

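View pics/wrist0.png

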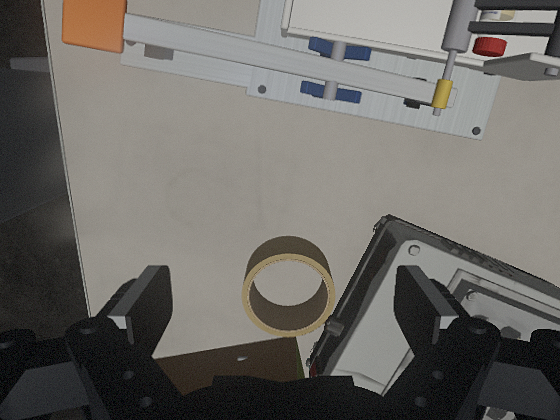

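```bash
python3 - <<'E'
import cv2
im=cv2.imread("pics/scene0.png")[165:305,190:390]; cv2.imwrite("pics/sc.png",cv2.resize(im,None,fx=4,fy=4,interpolation=2))
im=cv2.imread("pics/side0.png")[170:310,180:360]; cv2.imwrite("pics/si.png",cv2.resize(im,None,fx=4,fy=4,interpolation=2))
E
```

```text
(no output)
```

View pics/sc.png

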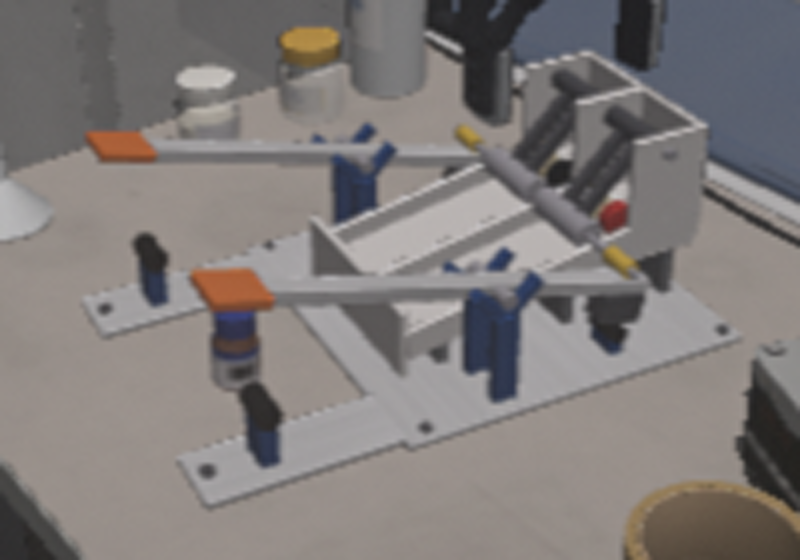

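View pics/si.png

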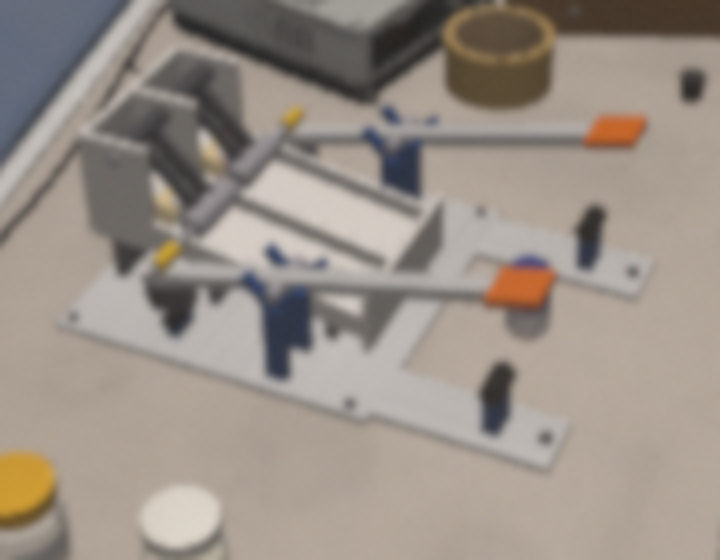

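The red cap shows in the right lane, the one nearer the scene camera, at scene (344,218) and wrist (488,46). The black cap is in the left lane. The right pad is at about scene (248,237) and side (334,202). Next I'll triangulate.

```bash
cat > h.py <<'E'
import numpy as np, cv2
from scipy.spatial.transform import Rotation as R
from cell import bot
def ray(cam,uv,pose=None):
    c=bot.calibration(cam); K=np.array(c["mtx"]); 
    d=cv2.undistortPoints(np.array([[uv]],float),K,np.array([c["k1"],0,0,0.]))[0,0]
    v=np.array([d[0],d[1],1.])
    if cam=="wrist":
        H=np.array(c["hand_eye"]); p,q=pose; Rt=R.from_quat(np.roll(q,-1)).as_matrix()
        return Rt@H[:3,3]+p, Rt@H[:3,:3]@v
    E=np.array(c["extrinsics"]); return -E[:3,:3].T@E[:3,3], E[:3,:3].T@v
def atz(cam,uv,z,pose=None):
    o,d=ray(cam,uv,pose); return o+d*(z-o[2])/d[2]
def proj(cam,p,pose=None):
    c=bot.calibration(cam)
    if cam=="wrist":
        H=np.array(c["hand_eye"]);T=np.eye(4);T[:3,:3]=R.from_quat(np.roll(pose[1],-1)).as_matrix();T[:3,3]=pose[0];E=np.linalg.inv(T@H)
    else: E=np.array(c["extrinsics"])
    return cv2.projectPoints(np.atleast_2d(np.array(p,float)),cv2.Rodrigues(E[:3,:3])[0],E[:3,3],np.array(c["mtx"]),np.array([c["k1"],0,0,0.]))[0][:,0]
E
python3 - <<'E'
from h import *
np.set_printoptions(precision=4,suppress=True)
pose=(np.array([.55,0,.2312]),np.array([.7071,-.7071,0,0]))
print("padR",atz("scene",(248,237),.122),atz("side",(334,202.5),.122))
print("padL",atz("scene",(220,201.5),.122),atz("side",(310.5,242),.122))
print("pivR",atz("scene",(190+503/4,165+295/4),.075),atz("side",(180+400/4,170+142/4),.075),atz("wrist",(336,70),.075,pose))
print("pivL",atz("scene",(190+362/4,165+158/4),.075),atz("side",(180+290/4,170+280/4),.075))
print("redcap",atz("wrist",(488,46),.06,pose),atz("scene",(344,218.5),.06))
print("padRend",atz("wrist",(125,33),.117,pose))
E
```

```text
padR [0.4309 0.1121 0.122 ] [0.4306 0.1197 0.122 ]
padL [0.4615 0.2865 0.122 ] [0.4618 0.2983 0.122 ]
pivR [0.5848 0.0732 0.075 ] [0.5847 0.101  0.075 ] [0.5908 0.0905 0.075 ]
pivL [0.6193 0.2527 0.075 ] [0.6153 0.2687 0.075 ]
redcap [0.712  0.1106 0.06  ] [0.7178 0.1154 0.06  ]
padRend [0.4507 0.1107 0.117 ]
```

```bash
python3 - <<'E'
from h import *
np.set_printoptions(precision=4,suppress=True)
bot.set_gripper(0.0)
q=R.from_euler('z',-9.9,degrees=True)*R.from_quat([-.70710678,0,0,.70710678]); w=np.roll(q.as_quat(),1)
print(w, bot.solve_ik([.44,.06,.22],w), bot.solve_ik([.43,.115,.05],w))
bot.move_pose([.44,.06,.22],w)
p,o=bot.read_position(),bot.read_tool_rot()
im=bot.camera("wrist"); cv2.imwrite("pics/w1.png",im[:,:,::-1])
print(p.tolist(),o.tolist(),bot.read_clock(),bot.search_frame("wrist","pad_right"),bot.read_ft_force())
E
```

```text
[ 0.7045 -0.7045  0.061  -0.061 ] [-0.031   0.1392 -0.469   0.9626  0.      1.7126] [ 0.0952  0.3618 -0.6932  0.5158  0.      1.8388]
[0.440044927931684, 0.06027150895482609, 0.22046365131360732] [-0.7044765886711274, 0.7045181055242955, -0.06017739608407025, 0.06120176470731818] 2.5833 [{'bbox': [223.1, 89.3, 335.4, 61.8], 'confidence': 0.91}] [-0.2297 -0.6692 -0.4248]
```

View pics/w1.png

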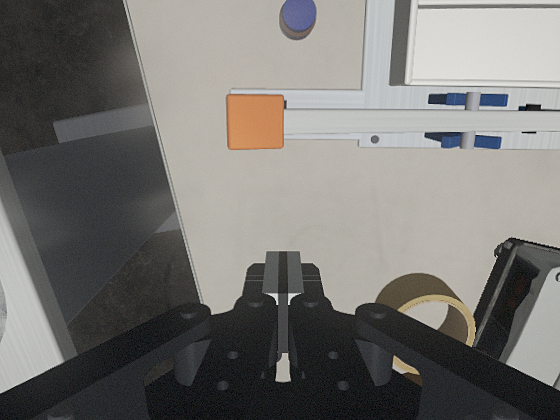

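The pad's top face spans (228–284, 95–149), and the lever runs level in the image, so the yaw fits. The pivot pin is at about (470,121).

```bash
python3 - <<'E'
from h import *
np.set_printoptions(precision=4,suppress=True)
pose=(np.array([.44004,.06027,.22046]),np.array([-.70448,.70452,-.06018,.0612]))
cs=[atz("wrist",uv,z,pose) for uv,z in [((228,95),.128),((283.5,94.5),.119),((284,148.5),.119),((228,149.5),.128)]]
print(np.array(cs)); print("c",np.mean(cs,0), np.linalg.norm(cs[0]-cs[1]),np.linalg.norm(cs[1]-cs[2]))
pv=atz("wrist",(471,121),.075,pose); print("piv",pv, np.mean(cs,0)-pv, np.linalg.norm((np.mean(cs,0)-pv)[:2]))
# lever direction
a=atz("wrist",(300,122),.115,pose);b=atz("wrist",(545,120.5),.062,pose);print(np.degrees(np.arctan2(*(b-a)[[1,0]])))
c=np.mean(cs,0)
print(proj("scene",c),proj("side",c))
E
```

```text
[[0.4209 0.1367 0.128 ]
 [0.4537 0.1313 0.119 ]
 [0.4483 0.0982 0.119 ]
 [0.4141 0.1047 0.128 ]]
c [0.4342 0.1178 0.1235] 0.03448851131737314 0.03358396140226378
piv [0.5901 0.0892 0.075 ] [-0.1558  0.0286  0.0485] 0.15843524609766546
-10.090171772715943
[[247.8634 234.6595]] [[332.7848 201.4709]]
```

```bash
cat > m.py <<'E'
from h import *
np.set_printoptions(precision=4,suppress=True)
yaw=np.radians(-10.0); fx=np.array([np.cos(yaw),np.sin(yaw),0]); fy=np.array([-np.sin(yaw),np.cos(yaw),0]); ez=np.array([0,0,1.])
pad0=np.array([.434,.1176,.124])
L,h,t0=.165,.0065,np.radians(15)
def off(t): return L*(-np.cos(t)*fx+np.sin(t)*ez)+h*(np.sin(t)*fx+np.cos(t)*ez)
piv=pad0-off(t0)
from scipy.optimize import brentq
def at(depth,lift=0.):
    t=brentq(lambda t:off(t0)[2]-off(t)[2]-depth,-.4,.5)
    n=np.sin(t)*fx+np.cos(t)*ez
    q=R.from_rotvec(fy*t)*R.from_euler('z',yaw)*R.from_quat([-.70710678,0,0,.70710678])
    return piv+off(t)+n*lift, np.roll(q.as_quat(),1)
def go(depth,speed,lift=0.,**k):
    p,w=at(depth,lift); r=bot.move_linear(p,speed=speed,rotation=w,**k)
    print(round(depth*1e3),r,round(bot.read_clock(),2),"err mm",(bot.read_position()-p)*1e3,"F",bot.read_ft_force())
    return r
def pic(tag):
    for n in ["scene","side"]: cv2.imwrite(f"pics/{n}_{tag}.png",bot.camera(n)[:,:,::-1])
    p,o=bot.read_position(),bot.read_tool_rot(); cv2.imwrite(f"pics/wrist_{tag}.png",bot.camera("wrist")[:,:,::-1])
E
python3 - <<'E'
from m import *
print("piv",piv)
for d in (0,.03,.06): print(at(d),bot.solve_ik(*at(d)) is not None)
p,w=at(0,.05); bot.move_pose(p,w)
go(0,.06,lift=.012)
print(go(.0,.02,lift=-.002,until_force=2))
pic("c")
E
```

```text
piv [0.5893 0.0902 0.075 ]
(array([0.434 , 0.1176, 0.124 ]), array([ 0.7064, -0.6903,  0.153 ,  0.0308])) True
(array([0.4278, 0.1187, 0.094 ]), array([ 0.7062, -0.7016,  0.0883, -0.0349])) True
(array([0.427 , 0.1188, 0.064 ]), array([ 0.7002, -0.7067,  0.0242, -0.0989])) True
0 False 3.83 err mm [0.1195 0.0028 0.0862] F [0.2985 0.0518 0.5413]
0 False 4.68 err mm [-0.0627  0.0265  0.0933] F [-0.5505  0.283   0.736 ]
False
```

View pics/wrist_c.png

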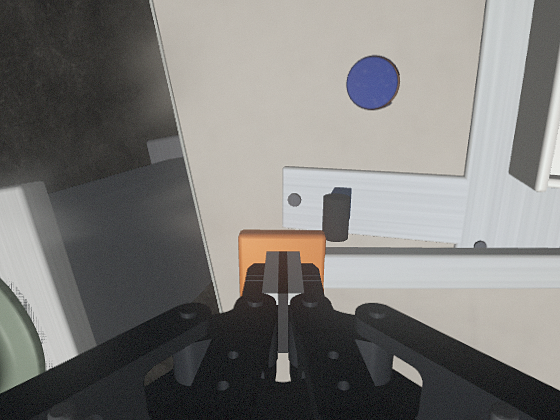

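View pics/side_c.png

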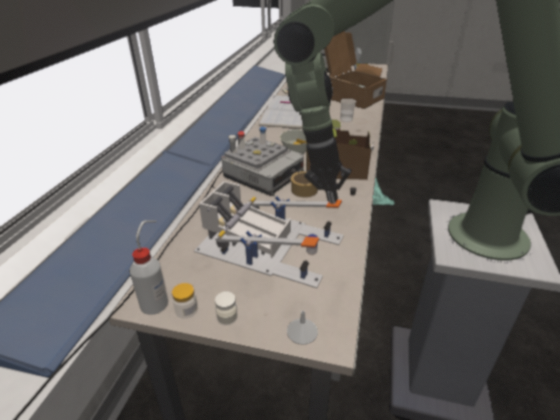

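The fingertips are centred on the pad (tips at 283, pad 240–325). Now I'll press along the lever's arc.

```bash
python3 - <<'E'
from m import *
for d in (.005,.012,.02,.03,.04,.05,.06):
    go(d,.03)
    if bot.read_ft_force()[2]>25: print("stop");break
bot.wait(1.2); print(bot.read_ft_force())
pic("d")
for n in ("scene","wrist"): print(bot.search_frame(n,"red_vial"))
im=cv2.imread("pics/scene_d.png")[165:305,190:390]; cv2.imwrite("pics/sc_d.png",cv2.resize(im,None,fx=4,fy=4,interpolation=2))
print(proj("scene",piv), [proj("scene",piv+fx*(.075-.102)+fy*(.09-.031)+ez*(.04-.075))])
E
```

```text
5 False 5.09 err mm [ 0.8206 -0.007   0.5441] F [2.0112 0.3481 1.4999]
12 False 5.48 err mm [0.5842 0.0121 0.4116] F [ 2.7428 -0.2857  3.8483]
20 False 5.91 err mm [-0.0919  0.0222  0.104 ] F [ 2.2043 -0.7529  2.7222]
30 False 6.39 err mm [-0.2841  0.0236  0.0364] F [1.1113 0.099  1.3068]
40 False 6.88 err mm [-0.2982  0.0332  0.125 ] F [-1.2213 -0.3545  3.1185]
50 False 7.36 err mm [-0.0688  0.0049  0.1615] F [-1.1141  0.107   4.0569]
60 False 7.84 err mm [-0.0451  0.0095  0.1379] F [-1.4011 -0.3112  3.1382]
[-2.5441  0.1642  4.4742]
[{'bbox': [303.6, 181.2, 37.1, 34.8], 'confidence': 0.64}, {'bbox': [342.9, 280.0, 49.6, 52.9], 'confidence': 0.41}]
[{'bbox': [553.3, 127.3, 4.8, 48.6], 'confidence': 0.81}]
[[312.3215 234.8339]] [array([[289.9417, 238.0104]])]
```

View pics/sc_d.png

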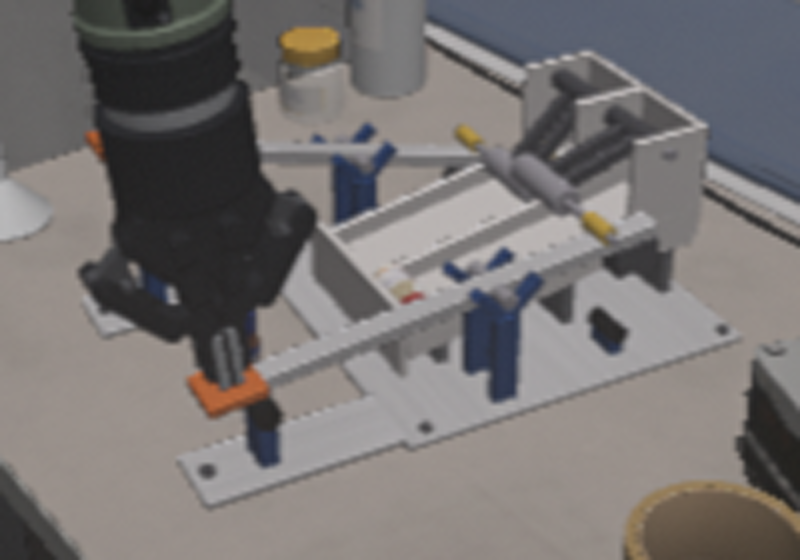

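View pics/wrist_d.png

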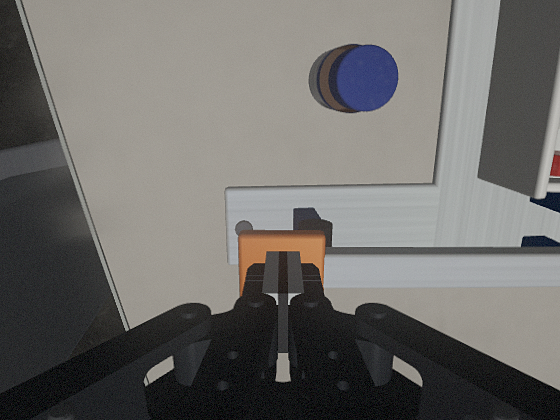

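The flap is up. The red vial is at the stop, at scene (290,238), where I predicted (289.9,238.0), and the pin is still in its cradle. Next I'll let the lever up slowly.

```bash
python3 - <<'E'
from m import *
for d in (.05,.04,.03,.02): go(d,.022)
for d in (.012,.006,.002): go(d,.012)
go(0,.01,lift=.004); go(0,.02,lift=.015)
bot.wait(.2)
pic("e")
im=cv2.imread("pics/scene_e.png")[165:305,190:390]; cv2.imwrite("pics/sc_e.png",cv2.resize(im,None,fx=4,fy=4,interpolation=2))
E
```

```text
50 False 9.9 err mm [ 0.1405 -0.0267 -0.083 ] F [-1.2961  0.4428  2.7566]
40 False 10.51 err mm [ 0.1218  0.0158 -0.1011] F [-0.2944  0.3754  3.6202]
30 False 11.12 err mm [ 0.1506 -0.0169 -0.0888] F [ 1.4836 -0.3276  4.8743]
20 False 11.72 err mm [ 0.1607 -0.0041 -0.0689] F [0.0813 0.4185 3.537 ]
12 False 12.56 err mm [ 0.1347  0.0031 -0.0273] F [ 0.7709 -0.3054  4.3536]
6 False 13.22 err mm [ 0.1231 -0.0166 -0.0152] F [ 3.1583 -0.0082  4.9633]
2 False 13.72 err mm [-0.8441  0.0342 -0.4124] F [0.4775 0.8625 0.7423]
0 False 14.48 err mm [-0.0257 -0.0202 -0.0367] F [-0.5736 -0.7408  0.5171]
0 False 15.18 err mm [ 0.0123 -0.0075  0.0156] F [ 0.2275 -0.5503 -0.3494]
```

View pics/sc_e.png

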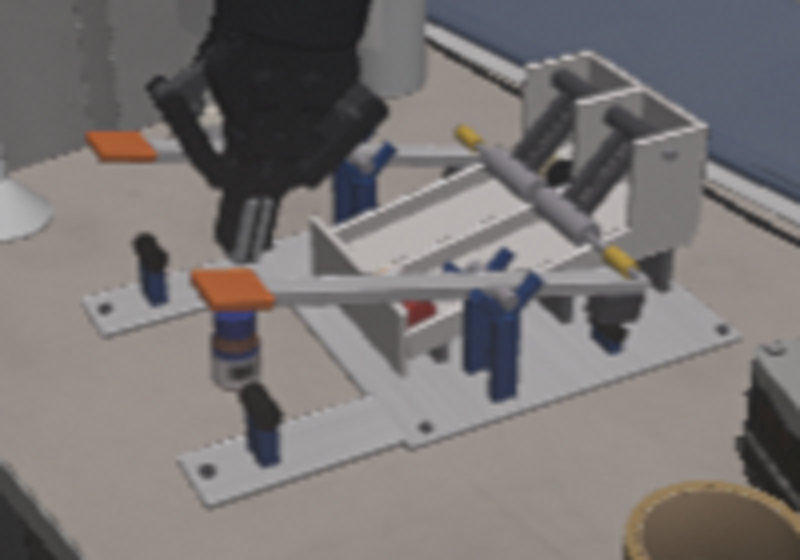

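View pics/wrist_e.png

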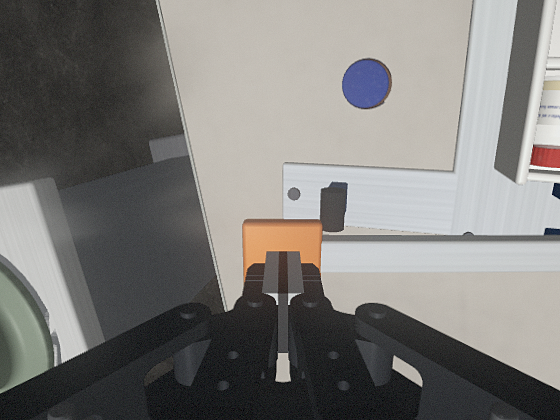

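The lever and flap are back exactly as they started. The red vial lies at the stop, with its cap at scene (295,242) and at the right edge of the wrist image. I'll move clear and hand in.

```bash
python3 - <<'E'
from m import *
go(0,.08,lift=.10)
bot.wait(.5); pic("f")
im=cv2.imread("pics/scene_f.png")[165:305,190:390]
a=cv2.imread("pics/sc_e.png"); b=cv2.resize(im,None,fx=4,fy=4,interpolation=2); cv2.imwrite("pics/sc_f.png",b)
print(bot.read_ft_force(),bot.read_clock()); bot.close_job()
E
```

```text
0 False 16.75 err mm [-0.4469 -0.0033 -0.4767] F [-0.1425  0.2686 -0.0559]
[0.5172 0.2594 0.2874] 17.4
the job is handed in; nothing more can be done
```

View pics/sc_f.png

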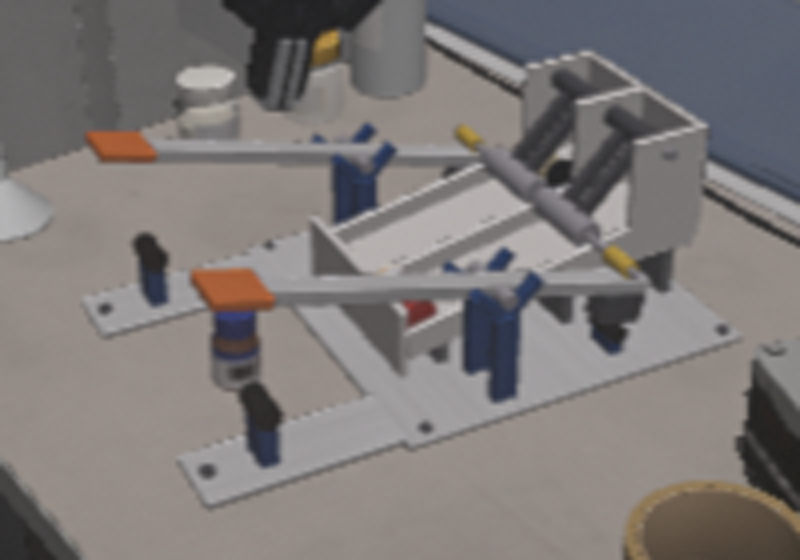

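The red-capped vial is out at the front stop, and I handed the job in at 17.4 s of the 35 s allowed. It was in the right lane, so I pressed the right lever's pad down 60 mm with the shut fingertips, following the lever's arc. I held it down until the pictures showed the vial at the stop. Then I let the lever up slowly, at about 22 mm/s and then 12 mm/s for the last 20 mm, and lifted the arm clear.

- **Final pictures:** the right lever and flap are back where they started, the pin is in its cradle, and the red vial is at the stop. The left lane with the black vial looks unchanged, and so do the left lever and the blue bottle.
- **Forces:** the highest force I read was about 5 N, well under the limits. It stayed at contact level until the flap was down, so the flap should have closed without slamming.
- **Check that disagreed:** with the lever down, the trained detector's boxes for the red vial in the scene picture were off the vial. I relied on the pictures and my computed stop position instead, which agreed to within about a pixel.

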